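# Stand the staining reagents in their bored holders

## Task

Get the slide-staining station ready: stand each of the four reagent bottles in the grey holder whose well is bored to its size, so that none sits loose in too big a well, upright and right down on the floor of the well. Keep the bottles upright on the way, set them down rather than dropping them in, and do not push the bench timer or the slide box out of place.

Things in the scene. Friction and masses are not known exactly. Their poses are not given: they have to be found in the camera images.
- oil_bottle: Brown glass dropper bottle with a black pointed dropper cap, the smallest bottle: body 27 mm across and straight up to 52 mm, 69 mm high overall, about 35 g. Stands upright on the worktop at the start. Origin: centre of its underside; z up its axis. Closed; take it round the straight body.
- diluent_bottle: White plastic reagent bottle with a blue screw cap: body 38 mm across and straight up to 62 mm, cap 21 mm across, 82 mm high overall, about 70 g. Stands upright on the worktop at the start. Origin: centre of its underside; z up its axis. Closed; take it round the straight body.
- stain_bottle: Brown glass reagent bottle with a black screw cap: body 44 mm across and straight up to 80 mm, cap 24 mm across, 105 mm high overall, about 110 g. Stands upright on the worktop at the start. Origin: centre of its underside; z up its axis. Closed; take it round the straight body.
- rinse_bottle: White plastic reagent bottle with a green screw cap, the largest bottle: body 50 mm across and straight up to 95 mm, cap 27 mm across, 125 mm high overall, about 140 g. Stands upright on the worktop at the start. Origin: centre of its underside; z up its axis. Closed; take it round the straight body.
- holder_s: Bottle holder, the smallest of four: round grey plastic stand that does not shift, with one open well in its middle. Foot 54 mm across, 20 mm high; well 31.5 mm across, its flat floor 4 mm above the worktop; the top 9 mm bevelled out to a 43.5 mm mouth. Blank card clip standing out 8 mm on its -x side. Origin: centre of its underside; z up the well's axis.
- holder_m: Bottle holder, the second smallest of four: round grey plastic stand that does not shift, with one open well in its middle. Foot 66 mm across, 24 mm high; well 42.5 mm across, its flat floor 4 mm above the worktop; the top 9 mm bevelled out to a 54.5 mm mouth. Blank card clip standing out 8 mm on its -x side. Origin: centre of its underside; z up the well's axis.
- holder_l: Bottle holder, the second largest of four: round grey plastic stand that does not shift, with one open well in its middle. Foot 76 mm across, 28 mm high; well 48.5 mm across, its flat floor 4 mm above the worktop; the top 9 mm bevelled out to a 60.5 mm mouth. Blank card clip standing out 8 mm on its -x side. Origin: centre of its underside; z up the well's axis.
- holder_xl: Bottle holder, the largest of four: round grey plastic stand that does not shift, with one open well in its middle. Foot 86 mm across, 32 mm high; well 54.5 mm across, its flat floor 4 mm above the worktop; the top 9 mm bevelled out to a 66.5 mm mouth. Blank card clip standing out 8 mm on its -x side. Origin: centre of its underside; z up the well's axis.
- bench_timer: Bystander: square white bench timer with a red dial, 64 x 64 x 40 mm, loose. It stands before the microscope, whose eyepieces reach out over the worktop to about x = 0.63 (y within 0.06 of 0) at 0.31 to 0.39 m height: keep the wrist clear of them. Origin: centre of its underside.
- slide_box: Bystander: closed flat cardboard-coloured slide box, 92 x 165 x 33 mm, loose. Origin: centre of its underside; its long side is its y axis.

How it is judged:
By the outcome, as a careful person would: the job done as asked, in the order asked, and still so for the second after the job is handed in, with the robot touching nothing.
It also fails if it takes over 112 s, if anything falls off the work surface, if the arm or the gripper's body presses on something with over 40 N, if the wrist force passes 120 N, or if a joint passes its speed limit or range.

## Robot

A 7-joint arm with a two-finger parallel gripper is mounted at the origin on a cart in front of the work surface, level with it; the furniture and walls round the work are solid. World frame = base frame: x ahead of the robot, y to its left, z up, the work surface at z = 0. Lengths are in m, angles in rad, forces in N, time in s.
With the tool pointing down it reaches from about 0.425 to 0.925 m from the base axis. Payload 6.8 kg.
Tool frame: the origin (TCP) lies midway between the tips of the shut fingers; the grasp point (between the pads) lies 19 mm behind it; z points along the fingers, y is the line along which they close (so a half turn about z gives the same grasp; the last joint's range is limited). The gripper opens to 88 mm and grips with 3 to 60 N. Pads are 20 mm wide; open, the fingers measure 115 mm over their backs; the gripper's body (75 mm by 178 mm) begins 61 mm behind the grasp point.
Start: joints at [-1.358, 0.477, 0.022, 1.555, -0.011, 1.109, -0.083], TCP at [0.213, 0.641, 0.223] pointing down, gripper open.
Joint ranges: [-2.96, 2.96], [-0.34, 2.1], [-1.41, 1.46], [0.24, 2.44], [-1.37, 4.51], [0.17, 1.92], [-2.96, 2.96]. Speed limits (rad/s): [2.39, 2.39, 3.14, 3.14, 3.14, 3.14, 3.14].

## Interface

Orientations are given as a rotation vector (axis times angle).
In Python, from rig import sensors, cams, hand_in gives the robot as it stands. The module is installed in compiled form; this text tells all that it offers.
- The arm moves only by the tool apply_moves, never from a script. Its argument "increments" is a list that holds one entry, the list of rows, each a list of 7 numbers: the turn, a rotation vector about the tool's x, y, z in degrees, then the shift along the tool's x, y, z in m, then the opening, from -1 (shut) to 1 (fully open). A call has 1 to 10 rows; each row shifts and turns the commanded pose from where the row before left it, along the tool's axes as they then stand; what a row does not reach is not made up. A row lasts 1/8 s, in which the tool goes at most 62.5 mm and 10.7 degrees, less where a joint would pass 70% of its speed; a pose out of reach is approached as far as the arm can. A call with a gripper value outside its range is refused whole. The fingers move at their own pace and stop on an object; "grip_force" is the grip in N (left out, the last holds). Time passes only in rows, so rows that do not move let the fingers close. It gives the time, the measured TCP pose, the force, the opening and the grip force at its end, in the units of the state.
- sensors.get_obs(): the state, without advancing time (a new reading comes with each control period).
- cams.grab_frame(name): name is "scene" or "side" or "wrist"; returns a dict with "pixels" (420x560x3 uint8, red, green, blue), "range_z" (420x560 float32, m along the optical axis (not along the pixel's ray), 0 where there is no reading), "K" (3x3 intrinsics, pixels), "position" and "orientation" of the camera in the world; the wrist camera has in their place "hand_eye" (4x4, takes a point from camera to tool coordinates, whose origin is the TCP and whose axes are the flange's). Camera axes: x right, y down, z forward; pixel columns grow to the right and rows downward; lengths in m; the calibration is good to about 2 mm. A picture is of the moment at which its call begins: read the wrist's pose just before it.
- hand_in(): hands the job in; it is judged then, once.
The state is a dict: "t": time; "qpos": joint angles; "dq": joint speeds; "effort": joint torques, N m; "position": TCP position; "tool_rot": TCP orientation; "ft_force": force on the tool from outside, world axes, zero at the start; "torque": the same for the moment, N m; "width": finger opening in m; "finger_force": force on a finger pad.
Only numpy, scipy, OpenCV 4.12 (cv2) and the standard library are available. Lean on these libraries where they do the work, as an engineer would, in place of code of your own. Each camera call takes 0.05 s, during which the arm holds its last target. There are 200 camera calls.

## Working session

There is one attempt and no reset: what is moved stays moved. The work goes in short steps, Python scripts to look and compute and a tool call to move; the robot and the scene stay as the last step left them, time stands still between calls to the robot, and variables do not carry over. Pictures are saved under pics/ and viewed, at most 14 in all, crops included, and the job is handed in when it is done.

Besides the shell and the picture viewer there is one more tool, called in YAML: its name, and indented under it one key for each argument. apply_moves: Moves the arm, as the interface text tells. Its arguments: {"type":"object","properties":{"increments":{"type":"array"},"grip_force":{"type":"number"}},"required":["increments"]}

```bash
mkdir -p pics; cat > h.py <<'E'
import numpy as np, cv2
from scipy.spatial.transform import Rotation as R
from rig import sensors, cams, hand_in
def rot(o):
    o=np.array(o,float)
    if o.shape==(3,3): return o
    if o.size==3: return R.from_rotvec(o.ravel()).as_matrix()
    raise ValueError(o)
def cloud(f,T=None):
    z=f["range_z"];K=f["K"];v,u=np.mgrid[:z.shape[0],:z.shape[1]]
    p=np.stack([(u-K[0,2])/K[0,0]*z,(v-K[1,2])/K[1,1]*z,z],-1)
    if T is None: return p@rot(f["orientation"]).T+np.array(f["position"])
    return p@T[:3,:3].T+T[:3,3]
E
python3 - <<'E'
from h import *
o=sensors.get_obs(); print({k:np.round(v,3) for k,v in o.items()})
for n in("scene","side"):
    f=cams.grab_frame(n); cv2.imwrite(f"pics/{n}0.png",f["pixels"][:,:,::-1]); np.savez(f"{n}0.npz",P=cloud(f),**f)
    print(n,f["position"],f["orientation"],f["K"][0])
E
```

```text
{'t': np.float64(0.0), 'qpos': array([-1.358,  0.478,  0.022,  1.556, -0.012,  1.109, -0.083]), 'dq': array([-0.002,  0.003,  0.001,  0.   ,  0.001, -0.002, -0.001]), 'effort': array([ 0.0000e+00, -5.8286e+01,  1.5350e+00, -2.7261e+01, -5.4000e-02,
        1.7000e-02,  0.0000e+00]), 'position': array([0.213, 0.64 , 0.222]), 'tool_rot': array([-5.020e-01, -3.101e+00,  3.000e-03]), 'ft_force': array([-0.719,  0.338, -0.686]), 'torque': array([ 0.012, -0.069, -0.019]), 'finger_force': np.float64(0.0), 'width': np.float64(0.088)}
scene [-0.20734038 -0.97242138  0.88847215] [-2.1139104   0.75009311 -0.4064207 ] [540.74929297   0.         283.50245351]
side [ 0.43476946 -1.36236071  0.90885737] [-2.16686218  0.10579541 -0.05801307] [530.42553759   0.         278.26346879]
```

View pics/scene0.png

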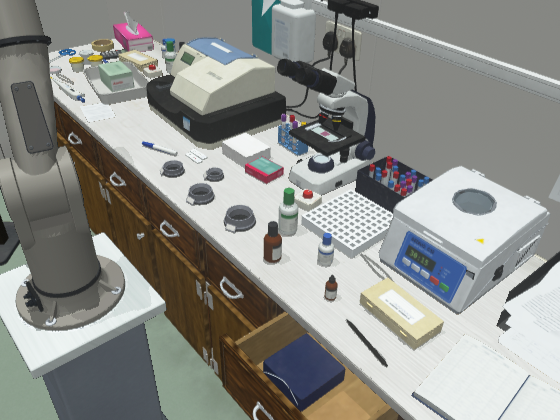

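View pics/side0.png

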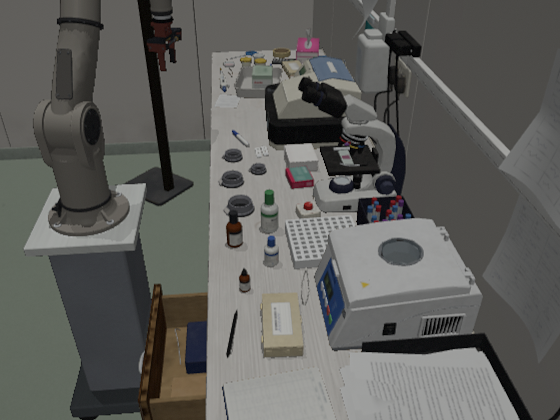

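```bash
python3 - <<'E'
from h import *
# height map from both clouds, connected blobs above the table
for n in("scene","side"):
    d=np.load(n+"0.npz");P=d["P"];ok=d["range_z"]>0
    m=(ok&(P[...,2]>.012)&(P[...,2]<.14)&(P[...,0]>.3)&(P[...,0]<1.0)&(abs(P[...,1])<.7)).astype(np.uint8)
    k,l,s,c=cv2.connectedComponentsWithStats(m)
    for i in range(1,k):
        if s[i,4]<60: continue
        q=P[l==i]; top=q[q[:,2]>q[:,2].max()-.006]
        print(n,s[i].tolist(),"zmax %.3f"%q[:,2].max(),"min",q.min(0).round(3)[:2],"max",q.max(0).round(3)[:2],"topmid",((top.min(0)+top.max(0))/2).round(3)[:2],"rgb",d["pixels"][l==i].mean(0).astype(int))
E
```

```text
scene [148, 71, 172, 110, 8738] zmax 0.140 min [ 0.568 -0.003] max [0.971 0.7  ] topmid [0.79  0.289] rgb [102 103 101]
scene [264, 121, 296, 203, 21761] zmax 0.140 min [ 0.407 -0.7  ] max [0.969 0.081] topmid [ 0.805 -0.316] rgb [133 139 145]
scene [142, 141, 35, 13, 70] zmax 0.018 min [0.441 0.374] max [0.5 0.5] topmid [0.47  0.437] rgb [175 186 207]
scene [161, 160, 23, 15, 179] zmax 0.027 min [0.399 0.262] max [0.469 0.33 ] topmid [0.439 0.294] rgb [104 108 112]
scene [204, 168, 19, 11, 97] zmax 0.022 min [0.492 0.171] max [0.547 0.222] topmid [0.52  0.196] rgb [112 116 120]
scene [187, 183, 26, 19, 291] zmax 0.031 min [0.39  0.095] max [0.465 0.167] topmid [0.432 0.133] rgb [104 107 112]
scene [225, 205, 30, 25, 430] zmax 0.035 min [ 0.405 -0.067] max [0.486 0.009] topmid [ 0.45  -0.028] rgb [104 107 112]
scene [325, 275, 13, 23, 208] zmax 0.070 min [ 0.434 -0.395] max [ 0.461 -0.37 ] topmid [ 0.447 -0.382] rgb [102  91  83]
scene [360, 278, 84, 69, 2730] zmax 0.038 min [ 0.475 -0.604] max [ 0.575 -0.434] topmid [ 0.525 -0.519] rgb [211 208 182]
scene [414, 334, 77, 69, 1738] zm
[... 891 characters left out ...]
 18, 41, 567] zmax 0.128 min [ 0.508 -0.159] max [ 0.557 -0.115] topmid [ 0.532 -0.132] rgb [85 95 84]
side [226, 194, 28, 51, 754] zmax 0.107 min [ 0.408 -0.221] max [0.491 0.014] topmid [ 0.43  -0.194] rgb [63 57 55]
side [264, 235, 15, 28, 316] zmax 0.085 min [ 0.505 -0.304] max [ 0.542 -0.266] topmid [ 0.523 -0.284] rgb [ 87  92 101]
side [239, 267, 12, 22, 178] zmax 0.067 min [ 0.436 -0.396] max [ 0.463 -0.371] topmid [ 0.45 -0.38] rgb [64 53 46]
side [260, 292, 44, 62, 2306] zmax 0.038 min [ 0.477 -0.606] max [ 0.572 -0.434] topmid [ 0.526 -0.52 ] rgb [150 145 129]
side [223, 366, 103, 30, 1664] zmax 0.025 min [ 0.392 -0.7  ] max [ 0.596 -0.644] topmid [ 0.498 -0.682] rgb [154 155 151]
```

The scene view shows the holders at px (214,174) S, (173,168) M, (200,193) L and (239,216) XL. The bottles are oil (331,288), diluent (326,249), stain (272,243) and rinse (288,212). The timer is at (308,198) and the slide box at (400,308). The side view agrees, and the measured heights and sizes match those given (about 3 mm high). I'll square the tool to the world axes and go look at the holders with the wrist camera.

apply_moves:
  increments:
    - [[0, 0, -9.2, 0, 0, -0.01, 1], [0, 0, -9.2, 0, 0, -0.01, 1], [0, 0, 0, -0.03, -0.055, -0.01, 1], [0, 0, 0, -0.03, -0.055, -0.01, 1], [0, 0, 0, -0.03, -0.055, -0.01, 1], [0, 0, 0, -0.03, -0.055, -0.01, 1], [0, 0, 0, -0.03, -0.055, -0.01, 1], [0, 0, 0, -0.03, -0.055, -0.01, 1], [0, 0, 0, -0.03, -0.055, 0, 1], [0, 0, 0, -0.03, -0.055, 0, 1]]
  grip_force: 12

```text
t: 1.35
position: [0.4507, 0.2038, 0.3018]
tool_rot: [-0.001, 3.141, 0.0]
ft_force: [0.9, 0.2, -0.1]
width: 0.0877
finger_force: 0.0
```

```bash
cat >> h.py <<'E'
def wrist(name):
    o=sensors.get_obs(); f=cams.grab_frame("wrist")
    T=np.eye(4);T[:3,:3]=rot(o["tool_rot"]);T[:3,3]=o["position"]
    W=T@np.array(f["hand_eye"]); P=cloud(f,W); ok=f["range_z"]>0
    cv2.imwrite(f"pics/{name}.png",f["pixels"][:,:,::-1]); np.savez(name+".npz",P=P,ok=ok,pixels=f["pixels"],W=W,K=f["K"])
    print("tcp",o["position"].round(4),o["tool_rot"].round(3),"q",o["qpos"].round(2),"t",round(float(o["t"]),2),"cam",W[:3,3].round(3),W[:3,2].round(2))
    print("seen z=0: ",P[ok].min(0).round(3),P[ok].max(0).round(3),"table z",np.median(P[ok][abs(P[ok][:,2])<.01][:,2]).round(4))
    return P,ok,f
E
python3 -c "
from h import *
wrist('w1')"
```

```text
tcp [0.4507 0.2038 0.3018] [-1.000e-03  3.141e+00  0.000e+00] q [-0.74  0.1   0.2   1.89 -0.02  1.16  1.04] t 1.35 cam [0.369 0.204 0.464] [ 0.29  0.   -0.96]
seen z=0:  [ 0.035 -0.715 -0.79 ] [0.895 1.163 0.411] table z 0.0003
```

View pics/w1.png

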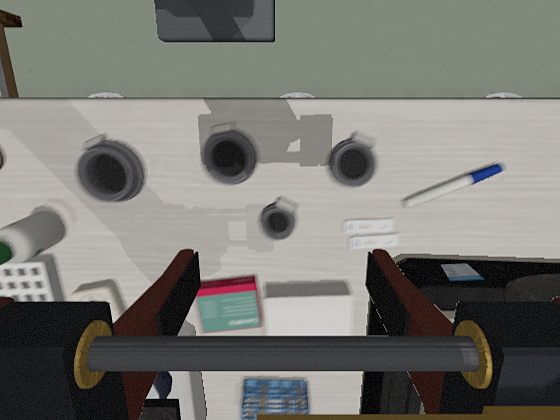

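The wrist view shows the holders at px (277,220) S, (353,160) M, (229,155) L and (110,170) XL, with clips at the top (-x) side. The rinse bottle is at the left edge (30,240) and the timer at (98,298).

```bash
cat >> h.py <<'E'
from scipy.optimize import least_squares
H=dict(S=(.52,.196,.0315,.020,.054),M=(.44,.295,.0425,.024,.066),L=(.432,.131,.0485,.028,.076),XL=(.45,-.028,.0545,.032,.086))
def holder(P,ok,n):
    x,y,w,h,f=H[n]; c=np.array([x,y])
    q=P[ok&(np.hypot(P[...,0]-x,P[...,1]-y)<f/2+.02)]
    for _ in range(4):
        r=np.hypot(*(q[:,:2]-c).T)
        b=q[(r<w/2+.009)&(q[:,2]>h-.010)&(q[:,2]<h-.001)]           # bevel
        fit=least_squares(lambda v:np.hypot(b[:,0]-v[0],b[:,1]-v[1])-(w/2+(b[:,2]-(h-.009))*6/9),c,loss="soft_l1",f_scale=.001); c=fit.x
    top=q[(q[:,2]>h-.003)]
    hull=cv2.convexHull(top[:,:2].astype(np.float32))[:,0]
    o=top[abs(np.hypot(*(top[:,:2]-c).T)-(w/2+.006+f/2)/2)<.006]
    edge=[o for o in hull if o[0]>c[0]-f*.3]
    e=least_squares(lambda v:np.hypot(*(np.array(edge)-v[:2]).T)-v[2],[*c,f/2],loss="soft_l1",f_scale=.001).x
    print(n,"bevel c",c.round(4),"n",len(b),"res mm",round(np.std(fit.fun)*1e3,2),"| rim edge",e.round(4),"ztop",np.median(top[:,2]).round(4))
E
python3 - <<'E'
from h import *
d=np.load("w1.npz");P,ok=d["P"],d["ok"]
for n in H: holder(P,ok,n)
# timer, rack, stuff near rinse
px=d["pixels"].astype(int)
for nm,u,v in(("timer",98,298),("rack",25,285),("rinsecap",8,250),("rackedge",40,262)): print(nm,P[v,u].round(3),px[v,u])
s=np.load("scene0.npz");Q=s["P"]; m=(s["range_z"]>0)&(Q[...,0]>.54)&(Q[...,0]<.72)&(Q[...,1]>-.34)&(Q[...,1]<0)&(Q[...,2]>.015)&(Q[...,2]<.06)
for y in np.arange(-.33,0,.03):
    k=m&(abs(Q[...,1]-y)<.015); 
    if k.any(): print(round(y,3),"xmin",Q[k][:,0].min().round(3),"zmed",np.median(Q[k][:,2]).round(3))
E
```

```text
S bevel c [0.5209 0.2004] n 401 res mm 2.5 | rim edge [0.5204 0.2007 0.0242] ztop 0.0192
M bevel c [0.4383 0.3008] n 583 res mm 1.76 | rim edge [0.4353 0.2854 0.0431] ztop 0.3964
L bevel c [0.4309 0.1363] n 722 res mm 2.16 | rim edge [0.4277 0.1463 0.042 ] ztop 0.398
XL bevel c [ 0.4505 -0.0234] n 891 res mm 2.35 | rim edge [ 0.4508 -0.0235  0.0356] ztop 0.0311
timer [ 0.637 -0.066  0.024] [198 194 187]
rack [ 0.616 -0.168  0.025] [97 97 95]
rinsecap [ 0.529 -0.115  0.098] [31 60 36]
rackedge [ 0.577 -0.136  0.029] [168 167 165]
-0.33 xmin 0.579 zmed 0.023
-0.3 xmin 0.542 zmed 0.026
-0.27 xmin 0.578 zmed 0.026
-0.24 xmin 0.578 zmed 0.027
-0.21 xmin 0.574 zmed 0.026
-0.18 xmin 0.574 zmed 0.027
-0.15 xmin 0.541 zmed 0.026
-0.12 xmin 0.581 zmed 0.025
-0.09 xmin 0.617 zmed 0.024
-0.06 xmin 0.614 zmed 0.026
-0.03 xmin 0.639 zmed 0.036
-0.0 xmin 0.675 zmed 0.036
```

apply_moves:
  increments:
    - [[0, 0, 0, 0, -0.055, 0, 1], [0, 0, 0, 0, -0.055, 0, 1], [0, 0, 0, 0, -0.055, 0, 1], [0, 0, 0, 0, -0.055, 0, 1], [0, 0, 0, 0, -0.055, 0, 1], [0, 0, 0, 0, -0.055, 0, 1], [0, 0, 0, 0, -0.055, 0, 1], [0, 0, 0, 0, -0.055, 0, 1], [0, 0, 0, 0, -0.05, 0, 1], [0, 0, 0, 0, 0, 0, 1]]

```text
t: 2.65
position: [0.4489, -0.2879, 0.3016]
tool_rot: [-0.01, -3.14, 0.003]
ft_force: [0.1, 1.3, 0.5]
width: 0.0877
finger_force: 0.0
```

```bash
cat >> h.py <<'E'
B=dict(oil=(.448,-.382,.027,.052,.069,.012),diluent=(.524,-.285,.038,.062,.082,.021),stain=(.43,-.194,.044,.080,.105,.024),rinse=(.532,-.132,.050,.095,.125,.027))
def bottle(P,ok,n,c=None,z0=0):
    x,y,d,s,h,cap=B[n]; c=np.array([x,y] if c is None else c)
    for _ in range(4):
        rr=np.hypot(P[...,0]-c[0],P[...,1]-c[1])
        b=P[ok&(rr<d/2+.010)&(P[...,2]>z0+.010)&(P[...,2]<z0+s-.006)]     # body wall, one side
        fit=least_squares(lambda v:np.hypot(b[:,0]-v[0],b[:,1]-v[1])-d/2,c,loss="soft_l1",f_scale=.001); c=fit.x
    t=P[ok&(np.hypot(P[...,0]-c[0],P[...,1]-c[1])<d/2+.01)&(P[...,2]>z0+h-.006)&(P[...,2]<z0+h+.008)]
    print(n,"wall c",c.round(4),"n",len(b),"res mm",round(np.std(fit.fun)*1e3,2),"| cap",*(((t.min(0)+t.max(0))/2).round(4),np.ptp(t,axis=0).round(3),"ztop",np.median(t[:,2]).round(4)) if len(t) else ("none",))
    return c
E
python3 -c "
from h import *
P,ok,f=wrist('w2')
for n in B: bottle(P,ok,n)
holder(P,ok,'XL')"
```

```text
tcp [ 0.4489 -0.2879  0.3016] [-1.00e-02 -3.14e+00  3.00e-03] q [-0.13  0.19  0.69  1.83 -0.13  1.17  2.16] t 2.65 cam [ 0.368 -0.287  0.464] [ 0.29 -0.   -0.96]
seen z=0:  [ 0.032 -1.23  -0.791] [0.89  0.668 0.411] table z 0.0002
oil wall c [ 0.4491 -0.3785] n 301 res mm 1.9 | cap [ 0.4483 -0.378   0.066 ] [0.007 0.008 0.005] ztop 0.0661
diluent wall c [ 0.5241 -0.2808] n 564 res mm 2.73 | cap [ 0.5225 -0.2809  0.0802] [0.02  0.018 0.008] ztop 0.0821
stain wall c [ 0.4303 -0.1894] n 863 res mm 3.4 | cap [ 0.4288 -0.191   0.1031] [0.022 0.023 0.008] ztop 0.1051
rinse wall c [ 0.5313 -0.128 ] n 1519 res mm 3.69 | cap [ 0.53   -0.1291  0.1233] [0.026 0.027 0.008] ztop 0.1251
XL bevel c [ 0.4497 -0.0251] n 924 res mm 2.58 | rim edge [ 0.45   -0.0249  0.0356] ztop 0.0314
```

View pics/w2.png

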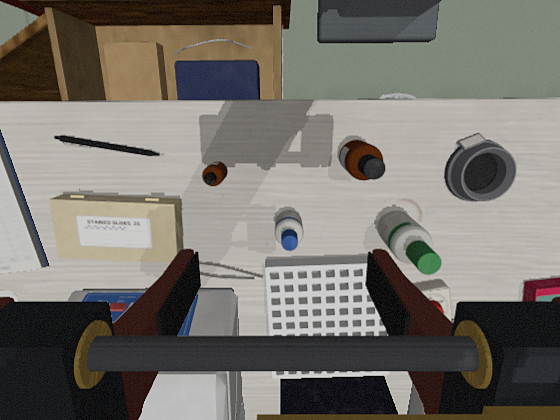

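All bottles and the XL holder are where they were measured: oil (214,174), diluent (288,232), stain (362,160), rinse (412,240), slide box (117,228). Cap heights match the given sizes. I'll take the oil bottle first.

apply_moves:
  increments:
    - [[0, 0, 0, 0, -0.045, 0, 0.3], [0, 0, 0, 0, -0.045, 0.03, 0.3], [0, 0, 0, 0, 0, 0.05, 0.3], [0, 0, 0, 0, 0, 0.05, 0.3], [0, 0, 0, 0, 0, 0.05, 0.3], [0, 0, 0, 0, 0, 0.05, 0.3], [0, 0, 0, 0, 0, 0.03, 0.3], [0, 0, 0, 0, 0, 0.0, 0.3]]

```text
t: 3.7
position: [0.4498, -0.371, 0.0396]
tool_rot: [0.004, -3.138, -0.006]
ft_force: [0.5, 0.2, 0.3]
width: 0.0572
finger_force: 0.0
```

apply_moves:
  increments:
    - [[0, 0, 0, 0.001, -0.007, 0.008, 0.3], [0, 0, 0, 0, 0, 0.008, 0.3], [0, 0, 0, 0, 0, 0, 0.3]]

```text
t: 4.08
position: [0.4494, -0.3811, 0.0259]
tool_rot: [-0.0, 3.141, 0.0]
ft_force: [-0.8, 0.2, -0.3]
width: 0.0572
finger_force: 0.0
```

apply_moves:
  increments:
    - [[0, 0, 0, 0, 0, 0, -0.7], [0, 0, 0, 0, 0, 0, -0.7], [0, 0, 0, 0, 0, 0, -0.7], [0, 0, 0, 0, 0, 0, -0.7], [0, 0, 0, 0, 0, 0, -0.7]]
  grip_force: 10

```text
t: 4.7
position: [0.4495, -0.3811, 0.0259]
tool_rot: [-0.001, 3.141, 0.0]
ft_force: [0.9, 0.8, 1.6]
width: 0.0266
finger_force: 10.0
```

apply_moves:
  increments:
    - [[0, 0, 0, 0, 0, -0.01, -0.7], [0, 0, 0, 0, 0, -0.03, -0.7], [0, 0, 0, 0, 0, -0.04, -0.7], [0, 0, 0, 0, 0, -0.04, -0.7], [0, 0, 0, 0, 0, -0.04, -0.7], [0, 0, 0, 0, 0.02, -0.02, -0.7], [0, 0, 0, 0, 0.04, 0, -0.7], [0, 0, 0, 0, 0.05, 0, -0.7], [0, 0, 0, 0, 0.05, 0, -0.7], [0, 0, 0, 0, 0.05, 0, -0.7]]

```text
t: 5.95
position: [0.449, -0.1699, 0.2063]
tool_rot: [0.0, 3.141, 0.0]
ft_force: [1.0, 0.2, -0.5]
width: 0.0268
finger_force: 10.0
```

apply_moves:
  increments:
    - [[0, 0, 0, 0, 0.05, 0, -0.7], [0, 0, 0, 0, 0.05, 0, -0.7], [0, 0, 0, 0, 0.05, 0, -0.7], [0, 0, 0, 0, 0.05, 0, -0.7], [0, 0, 0, 0, 0.05, 0, -0.7], [0, 0, 0, -0.01, 0.05, 0, -0.7], [0, 0, 0, -0.02, 0.04, 0.02, -0.7], [0, 0, 0, -0.02, 0.02, 0.03, -0.7], [0, 0, 0, -0.01, 0.01, 0.03, -0.7], [0, 0, 0, 0, 0, 0, -0.7]]

```text
t: 7.2
position: [0.5082, 0.1986, 0.1243]
tool_rot: [0.001, -3.139, 0.004]
ft_force: [0.3, 0.1, -0.5]
width: 0.0265
finger_force: 10.0
```

```bash
python3 -c "
from h import *
P,ok,f=wrist('w3')
for n in 'S','M','L': holder(P,ok,n)
p=sensors.get_obs()['position']
bottle(P,ok,'oil',p[:2],p[2]-.026)"
```

```text
tcp [0.5082 0.1986 0.1243] [ 1.000e-03 -3.139e+00  4.000e-03] q [-0.81  0.41  0.41  1.98 -0.22  0.8   1.29] t 7.2 cam [0.427 0.199 0.287] [ 0.29 -0.   -0.96]
seen z=0:  [ 0.138 -0.591 -0.787] [0.741 0.964 0.234] table z 0.0003
S bevel c [0.519  0.2005] n 770 res mm 3.0 | rim edge [0.5212 0.2005 0.0236] ztop 0.2216
M bevel c [0.4385 0.3007] n 1851 res mm 1.73 | rim edge [0.4555 0.2908 0.0384] ztop 0.0242
L bevel c [0.4312 0.1363] n 2234 res mm 1.92 | rim edge [0.4479 0.138  0.0411] ztop 0.2203
oil wall c [0.5077 0.1991] n 3066 res mm 3.73 | cap [0.5063 0.1992 0.1696] [0.023 0.041 0.014] ztop 0.1683
```

View pics/w3.png

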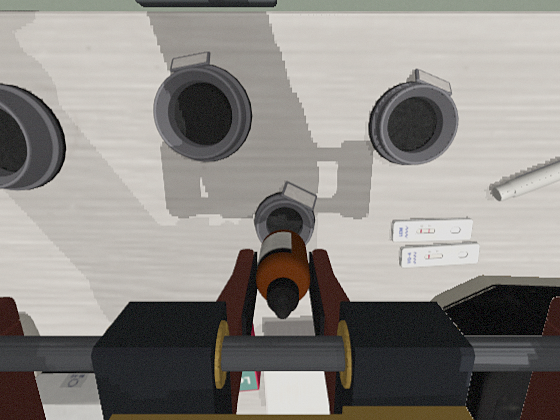

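The view shows the oil bottle upright in the grip (px 283,265), just short in x of holder S (285,215).

apply_moves:
  increments:
    - [[0, 0, 0, -0.013, 0.0015, 0, -0.7], [0, 0, 0, 0, 0, 0.02, -0.7], [0, 0, 0, 0, 0, 0.02, -0.7], [0, 0, 0, 0, 0, 0.02, -0.7], [0, 0, 0, 0, 0, 0.01, -0.7], [0, 0, 0, 0, 0, 0, -0.7]]

```text
t: 8.0
position: [0.5226, 0.2001, 0.0562]
tool_rot: [0.0, 3.141, 0.0]
ft_force: [0.2, -0.5, -1.2]
width: 0.027
finger_force: 10.0
```

apply_moves:
  increments:
    - [[0, 0, 0, 0.0012, 0, 0.006, -0.7], [0, 0, 0, 0, 0, 0.006, -0.7], [0, 0, 0, 0, 0, 0.005, -0.7], [0, 0, 0, 0, 0, 0.004, -0.7], [0, 0, 0, 0, 0, 0, -0.7]]

```text
t: 8.62
position: [0.5207, 0.2003, 0.0344]
tool_rot: [0.001, -3.141, 0.0]
ft_force: [0.4, -1.2, -0.3]
width: 0.027
finger_force: 10.0
```

apply_moves:
  increments:
    - [[0, 0, 0, 0, 0, 0.002, -0.7], [0, 0, 0, 0, 0, 0.002, -0.7], [0, 0, 0, 0, 0, 0.001, -0.7], [0, 0, 0, 0, 0, 0, -0.7]]

```text
t: 9.12
position: [0.521, 0.2004, 0.0298]
tool_rot: [-0.001, 3.142, 0.0]
ft_force: [-0.9, 0.1, 0.7]
width: 0.0271
finger_force: 10.0
```

apply_moves:
  increments:
    - [[0, 0, 0, 0, 0, 0.001, -0.7], [0, 0, 0, 0, 0, 0, -0.7]]

```text
t: 9.38
position: [0.5212, 0.2006, 0.0296]
tool_rot: [-0.0, 3.141, 0.001]
ft_force: [-2.6, -0.3, 9.5]
width: 0.0267
finger_force: 10.0
```

apply_moves:
  increments:
    - [[0, 0, 0, 0, 0, 0, -0.2], [0, 0, 0, 0, 0, 0, 0.2], [0, 0, 0, 0, 0, 0, 0.2], [0, 0, 0, 0, 0, -0.02, 0.2], [0, 0, 0, 0, 0, -0.04, 0.2], [0, 0, 0, 0.01, 0, -0.05, 0.3], [0, 0, 0, 0.01, 0, -0.05, 0.3], [0, 0, 0, 0.01, -0.02, -0.04, 0.5], [0, 0, 0, 0, -0.02, 0, 0.6], [0, 0, 0, 0, 0, 0, 0.6]]

```text
t: 10.62
position: [0.4907, 0.1586, 0.2283]
tool_rot: [-0.004, -3.141, 0.0]
ft_force: [0.0, -0.3, 0.2]
width: 0.0704
finger_force: 0.0
```

```bash
python3 -c "
from h import *
P,ok,f=wrist('w4')
bottle(P,ok,'oil',(.5205,.2005),.004)
for n in 'M','L': holder(P,ok,n)
print(f['pixels'].shape); cv2.imwrite('pics/w4c.png',cv2.resize(f['pixels'][100:330,150:420,::-1],None,fx=2,fy=2))"
```

```text
tcp [0.4907 0.1586 0.2283] [-0.004 -3.141  0.   ] q [-0.85  0.22  0.48  1.95 -0.12  1.    1.26] t 10.62 cam [0.409 0.159 0.391] [ 0.29 -0.   -0.96]
seen z=0:  [ 0.095 -0.722 -0.789] [0.84  1.033 0.337] table z 0.0003
oil wall c [0.5197 0.202 ] n 910 res mm 4.71 | cap [0.519  0.2012 0.0706] [0.006 0.007 0.007] ztop 0.0706
M bevel c [0.4383 0.3007] n 915 res mm 1.97 | rim edge [0.4384 0.3005 0.0294] ztop 0.0233
L bevel c [0.431  0.1361] n 1045 res mm 1.48 | rim edge [0.4474 0.1363 0.045 ] ztop 0.326
(420, 560, 3)
```

View pics/w4c.png

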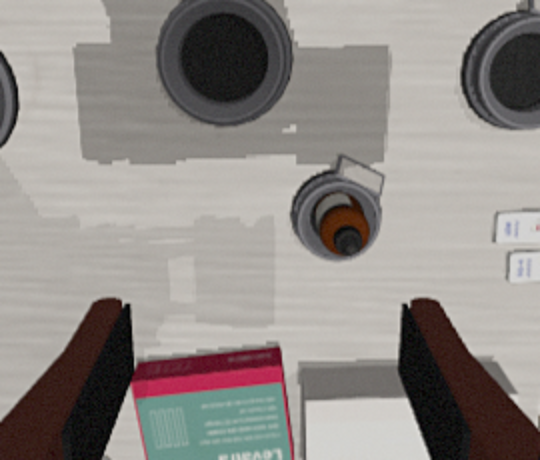

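The crop shows the oil bottle upright and centred in holder S (px 345,215). Its tip rose 4.5 mm from the first measurement, matching the well floor. The floor reaction was also felt at the expected height. The diluent bottle is next.

apply_moves:
  increments:
    - [[0, 0, 0, 0, -0.055, 0, 0.5], [0, 0, 0, 0, -0.055, 0, 0.5], [0, 0, 0, 0, -0.055, 0, 0.5], [0, 0, 0, 0, -0.055, 0, 0.5], [0, 0, 0, 0, -0.055, 0, 0.5], [0, 0, 0, 0, -0.055, 0, 0.5], [0, 0, 0, -0.01, -0.055, 0, 0.5], [0, 0, 0, -0.01, -0.045, 0, 0.5], [0, 0, 0, -0.01, 0, 0.04, 0.5], [0, 0, 0, 0, 0, 0.03, 0.5]]

```text
t: 11.92
position: [0.5214, -0.2691, 0.1554]
tool_rot: [0.001, -3.138, -0.001]
ft_force: [0.9, 0.6, -0.4]
width: 0.0657
finger_force: 0.0
```

apply_moves:
  increments:
    - [[0, 0, 0, 0, 0, 0, 0.5]]

```text
t: 12.05
position: [0.5195, -0.2681, 0.1551]
tool_rot: [0.001, -3.135, -0.003]
ft_force: [-0.2, -0.6, -0.2]
width: 0.0659
finger_force: 0.0
```

```bash
python3 -c "
from h import *
P,ok,f=wrist('w5')
for n in 'diluent','stain': bottle(P,ok,n)"
```

```text
tcp [ 0.5195 -0.2681  0.1551] [ 1.000e-03 -3.135e+00 -3.000e-03] q [-0.11  0.47  0.64  1.87 -0.34  0.92  2.26] t 12.05 cam [ 0.439 -0.268  0.318] [ 0.29  0.   -0.96]
seen z=0:  [ 0.136 -0.618 -0.787] [0.79  0.526 0.264] table z 0.0002
diluent wall c [ 0.5248 -0.2811] n 1189 res mm 2.85 | cap [ 0.5229 -0.2808  0.0802] [0.02  0.02  0.008] ztop 0.0821
stain wall c [ 0.4294 -0.1885] n 2287 res mm 3.53 | cap [ 0.4295 -0.1911  0.1031] [0.023 0.023 0.008] ztop 0.1051
```

apply_moves:
  increments:
    - [[0, 0, 0, -0.004, -0.0125, 0, 0.5], [0, 0, 0, 0, 0, 0.03, 0.5], [0, 0, 0, 0, 0, 0.03, 0.5], [0, 0, 0, 0, 0, 0.03, 0.5], [0, 0, 0, 0, 0, 0.02, 0.5], [0, 0, 0, 0, 0, 0.013, 0.5], [0, 0, 0, 0, 0, 0, 0.5], [0, 0, 0, 0, 0, 0, 0.5]]

```text
t: 13.1
position: [0.5258, -0.2826, 0.0367]
tool_rot: [-0.0, 3.14, -0.001]
ft_force: [-0.2, 0.3, -0.1]
width: 0.0659
finger_force: 0.0
```

apply_moves:
  increments:
    - [[0, 0, 0, 0.0025, 0.0015, 0.006, 0.5], [0, 0, 0, 0, 0, 0, 0.5], [0, 0, 0, 0, 0, 0, 0], [0, 0, 0, 0, 0, 0, -0.4], [0, 0, 0, 0, 0, 0, -0.4], [0, 0, 0, 0, 0, 0, -0.4], [0, 0, 0, 0, 0, 0, -0.4]]
  grip_force: 12

```text
t: 13.98
position: [0.5227, -0.2808, 0.0298]
tool_rot: [-0.0, 3.141, -0.0]
ft_force: [0.3, -0.8, 0.4]
width: 0.0377
finger_force: 12.0
```

apply_moves:
  increments:
    - [[0, 0, 0, 0, 0, -0.01, -0.4], [0, 0, 0, 0, 0, -0.03, -0.4], [0, 0, 0, 0, 0, -0.04, -0.4], [0, 0, 0, 0.005, 0, -0.04, -0.4], [0, 0, 0, 0.01, 0.01, -0.04, -0.4], [0, 0, 0, 0.015, 0.03, -0.02, -0.4], [0, 0, 0, 0.015, 0.05, 0, -0.4], [0, 0, 0, 0.015, 0.055, 0, -0.4], [0, 0, 0, 0.01, 0.055, 0, -0.4], [0, 0, 0, 0.01, 0.055, 0, -0.4]]

```text
t: 15.22
position: [0.4419, -0.0242, 0.2103]
tool_rot: [0.0, 3.141, 0.001]
ft_force: [0.5, 0.2, -1.1]
width: 0.038
finger_force: 12.0
```

apply_moves:
  increments:
    - [[0, 0, 0, 0, 0.055, 0, -0.4], [0, 0, 0, 0, 0.055, 0, -0.4], [0, 0, 0, 0, 0.055, 0, -0.4], [0, 0, 0, 0, 0.055, 0, -0.4], [0, 0, 0, 0, 0.055, 0, -0.4], [0, 0, 0, 0, 0.045, 0, -0.4], [0, 0, 0, 0, 0.02, 0.03, -0.4], [0, 0, 0, 0, 0, 0.04, -0.4], [0, 0, 0, 0, 0, 0.02, -0.4], [0, 0, 0, 0, 0, 0, -0.4]]

```text
t: 16.48
position: [0.4416, 0.3134, 0.1189]
tool_rot: [0.0, -3.14, 0.004]
ft_force: [0.1, 0.8, -0.3]
width: 0.0376
finger_force: 12.0
```

```bash
python3 -c "
from h import *
P,ok,f=wrist('w6')
holder(P,ok,'M')
p=sensors.get_obs()['position']
bottle(P,ok,'diluent',p[:2],p[2]-.0298)"
```

```text
tcp [0.4416 0.3134 0.1189] [ 0.    -3.14   0.004] q [-1.03  0.41  0.37  1.99 -0.2   0.79  1.03] t 16.48 cam [0.361 0.314 0.281] [ 0.29 -0.   -0.96]
seen z=0:  [ 0.074 -0.531 -0.788] [0.669 1.133 0.228] table z 0.0003
M bevel c [0.4383 0.3011] n 1058 res mm 1.95 | rim edge [0.4235 0.2925 0.0522] ztop 0.2155
diluent wall c [0.443  0.3139] n 5461 res mm 4.08 | cap [0.4374 0.314  0.1732] [0.018 0.052 0.014] ztop 0.1714
```

apply_moves:
  increments:
    - [[0, 0, 0, 0.0036, -0.0127, 0, -0.4], [0, 0, 0, 0, 0, 0.02, -0.4], [0, 0, 0, 0, 0, 0.02, -0.4], [0, 0, 0, 0, 0, 0.015, -0.4], [0, 0, 0, 0, 0, 0, -0.4], [0, 0, 0, 0, 0, 0, -0.4]]

```text
t: 17.27
position: [0.4393, 0.3017, 0.0655]
tool_rot: [-0.0, 3.141, 0.001]
ft_force: [0.6, -0.1, -0.1]
width: 0.0377
finger_force: 12.0
```

apply_moves:
  increments:
    - [[0, 0, 0, 0.001, -0.001, 0.007, -0.4], [0, 0, 0, 0, 0, 0.007, -0.4], [0, 0, 0, 0, 0, 0.006, -0.4], [0, 0, 0, 0, 0, 0.005, -0.4], [0, 0, 0, 0, 0, 0.003, -0.4], [0, 0, 0, 0, 0, 0.002, -0.4], [0, 0, 0, 0, 0, 0, -0.4]]

```text
t: 18.15
position: [0.4378, 0.3006, 0.0347]
tool_rot: [0.0, -3.142, 0.0]
ft_force: [-0.1, -0.3, -0.1]
width: 0.0377
finger_force: 12.0
```

apply_moves:
  increments:
    - [[0, 0, 0, 0, 0, 0.001, -0.4], [0, 0, 0, 0, 0, 0.001, -0.4], [0, 0, 0, 0, 0, 0, -0.4]]

```text
t: 18.52
position: [0.438, 0.3007, 0.0337]
tool_rot: [-0.0, 3.142, 0.001]
ft_force: [-2.4, -2.0, 9.8]
width: 0.0379
finger_force: 12.0
```

apply_moves:
  increments:
    - [[0, 0, 0, 0, 0, 0, 0.1], [0, 0, 0, 0, 0, 0, 0.4], [0, 0, 0, 0, 0, 0, 0.4], [0, 0, 0, 0, 0, -0.02, 0.4], [0, 0, 0, 0, 0, -0.04, 0.4], [0, 0, 0, 0, 0, -0.05, 0.5], [0, 0, 0, 0, 0, -0.05, 0.7], [0, 0, 0, 0, -0.02, -0.03, 0.7], [0, 0, 0, 0, -0.05, -0.01, 0.7], [0, 0, 0, 0, 0, 0, 0.7]]

```text
t: 19.77
position: [0.4385, 0.2272, 0.2337]
tool_rot: [0.008, 3.141, 0.001]
ft_force: [-0.1, 0.2, -1.0]
width: 0.0746
finger_force: 0.0
```

```bash
python3 -c "
from h import *
P,ok,f=wrist('w7')
bottle(P,ok,'diluent',(.4384,.3006),.004)
for n in 'L','XL': holder(P,ok,n)"
```

```text
tcp [0.4385 0.2272 0.2337] [8.000e-03 3.141e+00 1.000e-03] q [-1.02  0.17  0.47  1.99 -0.09  1.    1.06] t 19.77 cam [0.357 0.228 0.396] [ 0.29  0.   -0.96]
seen z=0:  [ 0.041 -0.707 -0.792] [0.805 1.142 0.343] table z 0.0003
diluent wall c [0.4385 0.3015] n 1481 res mm 5.09 | cap [0.4381 0.3007 0.0841] [0.02  0.019 0.008] ztop 0.086
L bevel c [0.4309 0.1364] n 993 res mm 2.39 | rim edge [0.4265 0.1474 0.0415] ztop 0.3337
XL bevel c [ 0.4504 -0.0229] n 1301 res mm 2.49 | rim edge [ 0.4505 -0.023   0.0356] ztop 0.0311
```

apply_moves:
  increments:
    - [[0, 0, 0, 0, -0.055, 0, 0.7], [0, 0, 0, 0, -0.055, 0, 0.7], [0, 0, 0, 0, -0.055, 0, 0.7], [0, 0, 0, 0, -0.055, 0, 0.7], [0, 0, 0, 0, -0.055, 0, 0.7], [0, 0, 0, 0, -0.055, 0, 0.7], [0, 0, 0, 0, -0.055, 0, 0.7], [0, 0, 0, 0, -0.03, 0.03, 0.7], [0, 0, 0, 0, 0, 0.02, 0.7], [0, 0, 0, 0, 0, 0, 0.7]]

```text
t: 21.08
position: [0.4373, -0.1837, 0.1812]
tool_rot: [0.001, -3.138, 0.001]
ft_force: [0.3, -0.5, 0.1]
width: 0.0746
finger_force: 0.0
```

```bash
python3 -c "
from h import *
P,ok,f=wrist('w8')
for n in 'stain','rinse': bottle(P,ok,n)
holder(P,ok,'XL')"
```

```text
tcp [ 0.4373 -0.1837  0.1812] [ 1.000e-03 -3.138e+00  1.000e-03] q [-0.41  0.25  0.8   2.1  -0.22  0.88  2.08] t 21.07 cam [ 0.357 -0.183  0.344] [ 0.29  0.   -0.96]
seen z=0:  [ 0.05  -0.591 -0.789] [0.743 0.689 0.291] table z 0.0002
stain wall c [ 0.4319 -0.1908] n 1431 res mm 3.47 | cap [ 0.4293 -0.1906  0.1031] [0.023 0.023 0.008] ztop 0.1051
rinse wall c [ 0.5315 -0.1277] n 2408 res mm 3.88 | cap [ 0.5202 -0.1292  0.1225] [0.006 0.022 0.007] ztop 0.1225
XL bevel c [ 0.4497 -0.0248] n 1600 res mm 2.58 | rim edge [ 0.45   -0.0247  0.0356] ztop 0.0312
```

apply_moves:
  increments:
    - [[0, 0, 0, 0.0075, -0.007, 0, 0.7], [0, 0, 0, 0, 0, 0.03, 0.7], [0, 0, 0, 0, 0, 0.03, 0.7], [0, 0, 0, 0, 0, 0.03, 0.7], [0, 0, 0, 0, 0, 0.02, 0.7], [0, 0, 0, 0, 0, 0.015, 0.7], [0, 0, 0, 0, 0, 0, 0.7], [0, 0, 0, 0, 0, 0, 0.7]]

```text
t: 22.12
position: [0.4311, -0.1916, 0.0585]
tool_rot: [-0.001, 3.14, -0.0]
ft_force: [-0.2, 0.3, 0.6]
width: 0.0747
finger_force: 0.0
```

apply_moves:
  increments:
    - [[0, 0, 0, 0.0015, 0.001, 0.011, 0.7], [0, 0, 0, 0, 0, 0, 0.7], [0, 0, 0, 0, 0, 0, 0.2], [0, 0, 0, 0, 0, 0, -0.3], [0, 0, 0, 0, 0, 0, -0.3], [0, 0, 0, 0, 0, 0, -0.3], [0, 0, 0, 0, 0, 0, -0.3]]
  grip_force: 14

```text
t: 23.0
position: [0.4291, -0.1904, 0.0468]
tool_rot: [-0.0, 3.141, -0.0]
ft_force: [-0.2, 0.1, -0.1]
width: 0.0439
finger_force: 14.0
```

apply_moves:
  increments:
    - [[0, 0, 0, 0, 0, -0.01, -0.3], [0, 0, 0, 0, 0, -0.03, -0.3], [0, 0, 0, 0, 0, -0.04, -0.3], [0, 0, 0, 0, 0.01, -0.04, -0.3], [0, 0, 0, 0, 0.02, -0.02, -0.3], [0, 0, 0, 0, 0.04, 0, -0.3], [0, 0, 0, 0, 0.05, 0, -0.3], [0, 0, 0, 0, 0.05, 0, -0.3], [0, 0, 0, 0, 0.05, 0, -0.3], [0, 0, 0, 0, 0.05, 0, -0.3]]

```text
t: 24.25
position: [0.4286, 0.0811, 0.1874]
tool_rot: [0.0, 3.141, 0.001]
ft_force: [1.1, 0.3, -0.9]
width: 0.0437
finger_force: 14.0
```

apply_moves:
  increments:
    - [[0, 0, 0, 0, 0.035, 0, -0.3], [0, 0, 0, 0, 0.015, 0.01, -0.3], [0, 0, 0, 0, 0, 0.03, -0.3], [0, 0, 0, 0, 0, 0.01, -0.3], [0, 0, 0, 0, 0, 0, -0.3], [0, 0, 0, 0, 0, 0, -0.3]]

```text
t: 25.0
position: [0.4295, 0.1291, 0.1374]
tool_rot: [0.002, 3.141, 0.001]
ft_force: [-0.0, -0.4, -0.7]
width: 0.0436
finger_force: 14.0
```

```bash
python3 -c "
from h import *
P,ok,f=wrist('w9')
holder(P,ok,'L')
p=sensors.get_obs()['position']
bottle(P,ok,'stain',p[:2],p[2]-.0468)"
```

```text
tcp [0.4295 0.1291 0.1374] [2.000e-03 3.141e+00 1.000e-03] q [-0.97  0.25  0.63  2.19 -0.21  0.76  1.37] t 25.0 cam [0.348 0.13  0.3  ] [ 0.29  0.   -0.96]
seen z=0:  [ 0.06  -0.734 -0.789] [0.687 0.978 0.247] table z 0.0003
L bevel c [0.4301 0.1361] n 1000 res mm 2.71 | rim edge [0.397  0.1371 0.0568] ztop 0.2346
stain wall c [0.4309 0.1296] n 6881 res mm 4.24 | cap [0.4283 0.1294 0.1967] [0.024 0.058 0.014] ztop 0.1955
```

apply_moves:
  increments:
    - [[0, 0, 0, -0.0013, 0.007, 0, -0.3], [0, 0, 0, 0, 0, 0.02, -0.3], [0, 0, 0, 0, 0, 0.02, -0.3], [0, 0, 0, 0, 0, 0.012, -0.3], [0, 0, 0, 0, 0, 0, -0.3], [0, 0, 0, 0, 0, 0, -0.3]]

```text
t: 25.8
position: [0.4307, 0.1368, 0.0853]
tool_rot: [-0.0, 3.141, 0.001]
ft_force: [0.6, 0.2, -1.3]
width: 0.0436
finger_force: 14.0
```

apply_moves:
  increments:
    - [[0, 0, 0, 0, -0.0005, 0.008, -0.3], [0, 0, 0, 0, 0, 0.007, -0.3], [0, 0, 0, 0, 0, 0.006, -0.3], [0, 0, 0, 0, 0, 0.005, -0.3], [0, 0, 0, 0, 0, 0.004, -0.3], [0, 0, 0, 0, 0, 0.003, -0.3], [0, 0, 0, 0, 0, 0, -0.3]]

```text
t: 26.68
position: [0.4301, 0.136, 0.0516]
tool_rot: [0.0, -3.141, 0.0]
ft_force: [-0.6, -0.0, -1.2]
width: 0.0437
finger_force: 14.0
```

apply_moves:
  increments:
    - [[0, 0, 0, 0, 0, 0.001, -0.3], [0, 0, 0, 0, 0, 0.001, -0.3], [0, 0, 0, 0, 0, 0, -0.3]]

```text
t: 27.05
position: [0.4305, 0.1357, 0.0504]
tool_rot: [0.001, 3.141, 0.001]
ft_force: [-1.6, -1.8, 9.6]
width: 0.0434
finger_force: 14.0
```

apply_moves:
  increments:
    - [[0, 0, 0, 0, 0, 0, 0.2], [0, 0, 0, 0, 0, 0, 0.5], [0, 0, 0, 0, 0, 0, 0.5], [0, 0, 0, 0, 0, -0.02, 0.5], [0, 0, 0, 0, 0, -0.04, 0.5], [0, 0, 0, 0, 0, -0.05, 0.5], [0, 0, 0, 0, -0.02, -0.05, 0.8], [0, 0, 0, 0, -0.05, -0.01, 0.8], [0, 0, 0, 0, -0.04, 0, 0.8], [0, 0, 0, 0, 0, 0, 0.8]]

```text
t: 28.3
position: [0.4299, 0.0236, 0.22]
tool_rot: [0.008, 3.141, 0.001]
ft_force: [-0.6, 0.6, 0.6]
width: 0.0791
finger_force: 0.0
```

```bash
python3 -c "
from h import *
P,ok,f=wrist('w10')
bottle(P,ok,'stain',(.4308,.1361),.004)
holder(P,ok,'XL');bottle(P,ok,'rinse')"
```

```text
tcp [0.4299 0.0236 0.22  ] [8.000e-03 3.141e+00 1.000e-03] q [-0.94  0.06  0.79  2.15 -0.05  0.95  1.44] t 28.3 cam [0.348 0.024 0.382] [ 0.29  0.   -0.96]
seen z=0:  [ 0.037 -0.645 -0.789] [0.78  0.934 0.329] table z 0.0003
stain wall c [0.4308 0.1365] n 2288 res mm 5.15 | cap [0.4303 0.1357 0.1074] [0.023 0.024 0.009] ztop 0.1091
XL bevel c [ 0.4503 -0.0238] n 1106 res mm 2.0 | rim edge [ 0.4499 -0.0237  0.0359] ztop 0.3169
rinse wall c [ 0.5322 -0.1283] n 2074 res mm 3.7 | cap none
```

apply_moves:
  increments:
    - [[0, 0, 0, -0.01, -0.04, 0, 0.8], [0, 0, 0, -0.02, -0.05, 0, 0.8], [0, 0, 0, -0.02, -0.05, 0, 0.8], [0, 0, 0, -0.02, -0.02, 0, 0.8], [0, 0, 0, -0.02, 0, 0, 0.8], [0, 0, 0, 0, 0, 0, 0.8]]

```text
t: 29.1
position: [0.5214, -0.1326, 0.219]
tool_rot: [0.004, -3.14, 0.002]
ft_force: [-0.1, -0.0, -0.6]
width: 0.0792
finger_force: 0.0
```

```bash
python3 -c "
from h import *
P,ok,f=wrist('w11')
bottle(P,ok,'rinse')"
```

```text
tcp [ 0.5214 -0.1326  0.219 ] [ 4.00e-03 -3.14e+00  2.00e-03] q [-0.56  0.34  0.86  1.93 -0.3   1.01  2.02] t 29.1 cam [ 0.44  -0.132  0.381] [ 0.29  0.   -0.96]
seen z=0:  [ 0.125 -0.538 -0.788] [0.859 0.708 0.328] table z 0.0002
rinse wall c [ 0.5332 -0.1285] n 1623 res mm 3.94 | cap [ 0.5305 -0.1284  0.1231] [0.026 0.026 0.008] ztop 0.1251
```

View pics/w11.png

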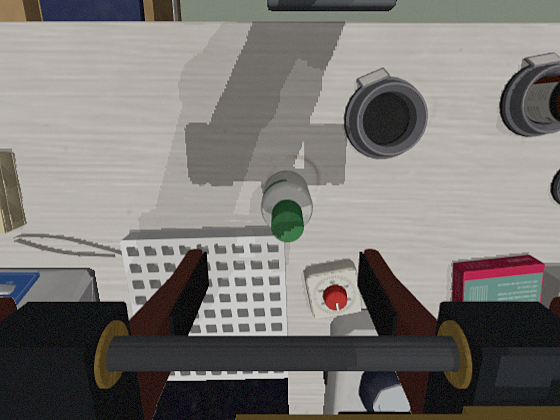

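Stain is seated (top at 0.109, as expected). The view shows rinse at (287,205), its cap at (287,220), the timer at (335,290) clear of the finger paths, and holder XL at (386,117).

apply_moves:
  increments:
    - [[0, 0, 0, -0.009, 0.004, 0, 0.8], [0, 0, 0, 0, 0, 0.02, 0.8], [0, 0, 0, 0, 0, 0.03, 0.8], [0, 0, 0, 0, 0, 0.03, 0.8], [0, 0, 0, 0, 0, 0.03, 0.8], [0, 0, 0, 0, 0, 0.025, 0.8], [0, 0, 0, 0, 0, 0.015, 0.8], [0, 0, 0, 0, 0, 0, 0.8], [0, 0, 0, 0, 0, 0, 0.8]]

```text
t: 30.28
position: [0.5299, -0.1299, 0.0706]
tool_rot: [-0.001, 3.14, -0.0]
ft_force: [0.2, 0.6, -0.4]
width: 0.0791
finger_force: 0.0
```

apply_moves:
  increments:
    - [[0, 0, 0, -0.0007, 0.0013, 0.01, 0.8], [0, 0, 0, 0, 0, 0, 0.8], [0, 0, 0, 0, 0, 0, 0.4], [0, 0, 0, 0, 0, 0, -0.1], [0, 0, 0, 0, 0, 0, -0.1], [0, 0, 0, 0, 0, 0, -0.1], [0, 0, 0, 0, 0, 0, -0.1]]
  grip_force: 16

```text
t: 31.15
position: [0.5301, -0.1286, 0.0599]
tool_rot: [-0.001, 3.141, -0.0]
ft_force: [1.0, 0.4, 0.7]
width: 0.0496
finger_force: 16.0
```

apply_moves:
  increments:
    - [[0, 0, 0, 0, 0, -0.01, -0.1], [0, 0, 0, 0, 0, -0.03, -0.1], [0, 0, 0, 0, 0, -0.03, -0.1], [0, 0, 0, 0.01, 0.01, -0.02, -0.1], [0, 0, 0, 0.02, 0.025, 0, -0.1], [0, 0, 0, 0.025, 0.035, 0, -0.1], [0, 0, 0, 0.015, 0.025, 0, -0.1], [0, 0, 0, 0.01, 0.01, 0, -0.1], [0, 0, 0, 0, 0, 0, -0.1], [0, 0, 0, 0, 0, 0, -0.1]]

```text
t: 32.4
position: [0.4505, -0.0241, 0.1501]
tool_rot: [0.0, 3.141, 0.0]
ft_force: [0.6, 0.8, -1.4]
width: 0.05
finger_force: 16.0
```

```bash
python3 -c "
from h import *
P,ok,f=wrist('w12')
holder(P,ok,'XL')
p=sensors.get_obs()['position']
bottle(P,ok,'rinse',p[:2],p[2]-.0599)"
```

```text
tcp [ 0.4505 -0.0241  0.1501] [0.    3.141 0.   ] q [-0.82  0.27  0.87  2.19 -0.29  0.8   1.81] t 32.4 cam [ 0.369 -0.024  0.312] [ 0.29  0.   -0.96]
seen z=0:  [ 0.077 -0.586 -0.788] [0.714 0.814 0.259] table z 0.0002
XL bevel c [ 0.4493 -0.024 ] n 1071 res mm 2.92 | rim edge [ 0.4148 -0.0283  0.0587] ztop 0.2467
rinse wall c [ 0.4528 -0.0236] n 8455 res mm 4.58 | cap [ 0.4509 -0.0236  0.2161] [0.028 0.064 0.014] ztop 0.2153
```

Centred over the well; I'll lower it.

apply_moves:
  increments:
    - [[0, 0, 0, 0.0005, 0, 0.02, -0.1], [0, 0, 0, 0, 0, 0.02, -0.1], [0, 0, 0, 0, 0, 0.012, -0.1], [0, 0, 0, 0, 0, 0.008, -0.1], [0, 0, 0, 0, 0, 0.007, -0.1], [0, 0, 0, 0, 0, 0.006, -0.1], [0, 0, 0, 0, 0, 0.005, -0.1], [0, 0, 0, 0, 0, 0.004, -0.1], [0, 0, 0, 0, 0, 0.002, -0.1], [0, 0, 0, 0, 0, 0, -0.1]]

```text
t: 33.7
position: [0.4494, -0.0236, 0.0657]
tool_rot: [0.0, -3.142, -0.0]
ft_force: [0.1, 0.6, -1.9]
width: 0.0499
finger_force: 16.0
```

apply_moves:
  increments:
    - [[0, 0, 0, 0, 0, 0.001, -0.1], [0, 0, 0, 0, 0, 0.001, -0.1], [0, 0, 0, 0, 0, 0, -0.1]]

```text
t: 34.08
position: [0.4495, -0.0235, 0.0638]
tool_rot: [-0.0, 3.141, 0.0]
ft_force: [-0.7, 0.6, -1.2]
width: 0.0495
finger_force: 16.0
```

apply_moves:
  increments:
    - [[0, 0, 0, 0, 0, 0.001, -0.1], [0, 0, 0, 0, 0, 0, -0.1]]

```text
t: 34.33
position: [0.4497, -0.0239, 0.0635]
tool_rot: [0.001, 3.141, 0.001]
ft_force: [-4.0, -1.5, 14.6]
width: 0.0498
finger_force: 16.0
```

On the floor. Releasing and rising clear.

apply_moves:
  increments:
    - [[0, 0, 0, 0, 0, 0, 0.3], [0, 0, 0, 0, 0, 0, 0.6], [0, 0, 0, 0, 0, 0, 0.6], [0, 0, 0, 0, 0, -0.02, 0.6], [0, 0, 0, 0, 0, -0.04, 0.6], [0, 0, 0, 0, 0, -0.05, 0.6], [0, 0, 0, 0, 0, -0.04, 0.6], [0, 0, 0, 0, -0.02, -0.02, 0.6], [0, 0, 0, 0, -0.04, 0, 0.6], [0, 0, 0, 0, 0, 0, 0.6]]

```text
t: 35.58
position: [0.4491, -0.086, 0.233]
tool_rot: [0.007, 3.141, 0.0]
ft_force: [0.8, 0.2, -0.2]
width: 0.0703
finger_force: 0.0
```

apply_moves:
  increments:
    - [[0, 0, 0, 0, -0.05, 0, 0.6], [0, 0, 0, 0, -0.05, 0, 0.6], [0, 0, 0, 0, -0.04, 0, 0.6], [0, 0, 0, 0, 0, 0, 0.6]]

```text
t: 36.08
position: [0.4487, -0.2261, 0.2325]
tool_rot: [-0.008, -3.141, 0.002]
ft_force: [0.6, 1.5, -0.5]
width: 0.0706
finger_force: 0.0
```

```bash
python3 -c "
from h import *
P,ok,f=wrist('w13')
bottle(P,ok,'rinse',(.45,-.024),.004)
f=cams.grab_frame('scene');Q=cloud(f);k=f['range_z']>0
old=np.load('scene0.npz')
for n,c in dict(oil=(.52,.1965),diluent=(.44,.297),stain=(.432,.133),rinse=(.4505,-.028)).items(): bottle(Q,k,n,c,.004)
m=lambda q:(abs(q[...,0]-.525)<.07)&(abs(q[...,1]+.52)<.1)&(q[...,2]>.025)&(q[...,2]<.045)
for q in(old['P'],Q): print('box',q[m(q)].mean(0).round(4))
r=lambda p:(p[...,0]>150)&(p[...,1]<70)&(p[...,2]<70)
for p,q in((old['pixels'].astype(int),old['P']),(f['pixels'].astype(int),Q)):
  s=q[r(p)&(abs(q[...,0]-.64)<.06)&(abs(q[...,1]+.07)<.06)]; print('dial',len(s),np.median(s,axis=0).round(4))
cv2.imwrite('pics/end.png',cv2.resize(f['pixels'][120:330,140:420,::-1],None,fx=2.5,fy=2.5))"
```

```text
tcp [ 0.4487 -0.2261  0.2325] [-8.000e-03 -3.141e+00  2.000e-03] q [-0.51  0.28  1.03  1.99 -0.28  1.02  2.22] t 36.08 cam [ 0.367 -0.225  0.395] [ 0.29 -0.   -0.96]
seen z=0:  [ 0.052 -0.618 -0.788] [0.812 0.682 0.342] table z 0.0002
rinse wall c [ 0.4504 -0.0227] n 3364 res mm 4.83 | cap [ 0.4499 -0.0237  0.1274] [0.026 0.027 0.009] ztop 0.1291
oil wall c [0.5214 0.1989] n 136 res mm 4.33 | cap [0.5201 0.1958 0.0705] [0.004 0.008 0.003] ztop 0.0707
diluent wall c [0.4411 0.2991] n 227 res mm 4.83 | cap [0.4394 0.2958 0.0842] [0.021 0.023 0.008] ztop 0.0848
stain wall c [0.4322 0.1344] n 378 res mm 4.72 | cap [0.4313 0.1322 0.1081] [0.024 0.025 0.01 ] ztop 0.1074
rinse wall c [ 0.4525 -0.0244] n 528 res mm 4.61 | cap [ 0.4507 -0.0256  0.127 ] [0.026 0.031 0.008] ztop 0.1282
box [ 0.5227 -0.5243  0.032 ]
box [ 0.5228 -0.5245  0.032 ]
dial 25 [ 0.6474 -0.0755  0.0386]
dial 21 [ 0.6459 -0.0759  0.0392]
```

View pics/end.png

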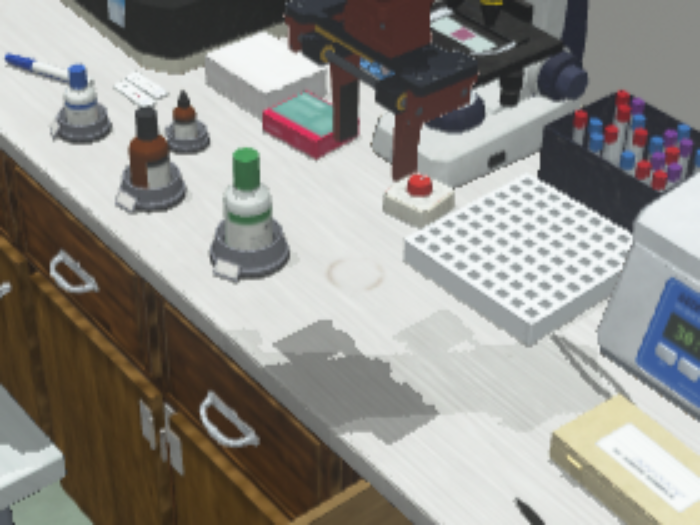

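The final view shows all four bottles upright in their own holders: rinse (250,240), stain (152,175), diluent (80,115) and oil (187,130). The timer (420,195) and slide box are unmoved, and the gripper is clear.

```bash
python3 -c "
from rig import hand_in
print(hand_in())"
```

```text
the job is handed in; nothing more can be done
None
```

I handed the job in at about 36 s: all four bottles stand upright on the floors of the wells bored to their size, and the timer and slide box have not been moved.

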